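Set the sliding book support to the yellow label

TASK

On the book rack, push the sliding blue book support along its rail towards the standing volumes until it clicks into the rail slot at the yellow label, and leave it seated there. Push it gently with the fingers: do not grip it or lift it off the rail, and leave the volumes, the film box and the stamp where they are.

Things in the scene. Friction and masses are not known exactly. Their poses are not given: they have to be found in the camera images.
- rack: grey steel book rack, fixed, 204 mm deep (x), 608 mm long (y), floor 20 mm up; 50 mm lips at back and -y end, 170 mm panel at +y end. Origin: on the table, mid-length, 100 mm behind the rail's centre line. y runs along the rail towards the volumes, x away from the robot. Rail: 24 mm wide, top 40 mm up, 3 slots 70 mm apart with a coloured label in front of each, in any order. Volumes at most 232 mm high
- stop (a joint): travel of the book support along the rack's +y (m): 0 to 0.30; slots at 0.13, 0.20, 0.27; starts at 0 to 0.06. A push of 1 to 2 N moves it on plain rail; within about 5 mm of a slot's middle it is drawn in and the push falls to nothing; 5 to 9 N then push it out and on. It may pass through the slots before the wanted one, and be pushed back
- stop_lift (a joint): height of the book support above its rail, in m: 0 on the rail, positive when lifted off it
- roller (a joint): sprung detent roller inside the black saddle, in m: about -0.0005 riding on the plain rail, about -0.0044 when it has dropped into a slot
- stop_push (a point): middle of the -y face (away from the volumes) of the blue support plate, 30 mm below its top edge, about 148 mm above the table. The plate stands across the rack: 150 mm deep (x), 4 mm thick, top 178 mm up, front edge 23 mm behind the rail's centre line; a thin foot sticks out 40 mm to -y, 30 mm up. A black saddle 46 x 60 mm carries it on the rail
- stop_index (a point): the red index on the front of the saddle, 40 mm above the table, in the plane of the middle of the plate. Seated in a slot, it lies at the same place along the rack's y as that slot's label
- label_yellow: flat yellow card, 44 x 24 mm, lying in a steel label holder on the ledge in front of the rail. Origin: its middle, 30 mm above the table; its y axis is the rack's y axis. The slot of this label lies exactly opposite it: same position along y
- label_pink: flat pink card, 44 x 24 mm, lying in a steel label holder on the ledge in front of the rail. Origin: its middle, 30 mm above the table; its y axis is the rack's y axis. The slot of this label lies exactly opposite it: same position along y
- label_green: flat green card, 44 x 24 mm, lying in a steel label holder on the ledge in front of the rail. Origin: its middle, 30 mm above the table; its y axis is the rack's y axis. The slot of this label lies exactly opposite it: same position along y
- volume_a_mid (a point): centre of a bound volume, dark maroon, 155 x 40 x 208 mm, standing loose on the rack against the fixed row of volumes (leave alone)
- volume_b_mid (a point): centre of a bound volume, red, 155 x 40 x 208 mm, standing loose, last of the row, its flat side facing the book support, 94 mm past it when that is in the slot nearest the row (leave alone)
- filmbox_mid (a point): centre of a closed cardboard film box, brown with a cream lid, 100 x 100 x 42 mm, on the table behind the rack (leave alone)
- stamp_mid (a point): centre of a dark wooden hand stamp, 44 mm across its foot, 80 mm tall, on the table behind the rack (leave alone)
Not all that is in view belongs to the job. What is shaped like the part that bears filmbox_mid but green or red is not meant. Of the things that look like the part that bears stamp_mid, the largest one is meant.

How it is judged:
By the outcome, as a careful person would: the job done as asked, in the order asked, and still so for the second after the job is handed in, with the robot touching nothing.
It also fails if it takes over 38 s, if anything falls off the work surface, if the arm or the gripper's body presses on something with over 40 N, if the wrist force passes 120 N, or if a joint passes its speed limit or range.

ROBOT

A 6-joint arm with a two-finger parallel gripper is mounted at the origin on the work surface. World frame = base frame: x ahead of the robot, y to its left, z up, the work surface at z = 0. Lengths are in m, angles in degrees, forces in N, time in s.
With the tool pointing down it reaches from about 0.4 to 0.825 m from the base axis. Payload 7 kg.
Tool frame: the origin (TCP) lies midway between the tips of the shut fingers; the grasp point (between the pads) lies 19 mm behind it; z points along the fingers, y is the line along which they close (so a half turn about z gives the same grasp; the last joint's range is limited). The gripper opens to 88 mm and grips with 3 to 60 N. Pads are 19 mm wide; open, the fingers measure 130 mm over their backs; the gripper's body (78 mm by 193 mm) begins 47 mm behind the grasp point.
Start: joints at [-56.889, 20.546, 0.682, 0, -70.136, -16.507], TCP at [0.193, -0.647, 0.227] pointing down, gripper open.
Joint ranges: [-176.03, 176.03], [-82.01, 121.73], [-58.28, 71.71], [-173.87, 95.51], [-174.79, -0.11], [-173.66, 173.66]. Speed limits (degrees/s): [136.94, 136.94, 172.46, 180, 180, 180].

INTERFACE

Orientations are given as [roll, pitch, yaw] about the fixed x, y, z axes, in that order (R = Rz(yaw) Ry(pitch) Rx(roll)).
In Python, from plant import r gives the robot as it stands.
- The arm moves only by the tool drive_tool, never from a script. Its argument "commands" is a list of rows, each an object of numbers: "hand": the closure, from 0 (fully open) to 1 (shut); "tx", "ty", "tz": the shift along the world's x, y, z scaled (see below); "turn": the turn about the world's z scaled (see below). A call has 1 to 10 rows; each row is the pose to reach, as a shift and turn from the pose commanded when the call began; what a row does not reach only later rows make up. The controller multiplies each number of a shift by 0.6 m and each number of a turn by 90 degrees. A row lasts 1/10 s, in which the tool goes at most 50 mm and 8.59 degrees, less where a joint would pass 70% of its speed; a pose out of reach is approached as far as the arm can. A call with a number of a shift or a turn outside -1 to 1 is refused whole. A call with a gripper value outside its range is refused whole. The fingers move at their own pace and stop on an object; "grip_force" is the grip in N (left out, the last holds). Time passes only in rows, so rows that repeat a pose let the fingers close. It gives the time, the measured TCP pose, the force, the opening and the grip force at its end, in the units of the state.
- r.get_state(): the state, without advancing time (a new reading comes with each control period).
- r.capture(name): name is "scene" or "top" or "wrist"; returns a dict with "frame" (400x640x3 uint8, red, green, blue), "fx", "fy", "cx", "cy" (pixels), "world_from_camera" (4x4, takes a point from camera to world coordinates); the wrist camera has in their place "T_tool_cam" (4x4, takes a point from camera to tool coordinates, whose origin is the TCP and whose axes are the flange's). Camera axes: x right, y down, z forward; pixel columns grow to the right and rows downward; lengths in m; the calibration is good to about 2 mm. A picture is of the moment at which its call begins: read the wrist's pose just before it. There is no depth.
- r.close_job(): hands the job in; it is judged then, once.
Trained networks look in the newest picture that a camera, given by its name, has taken for a name from the list of things; names that differ only in an ending like _2 or _b are one class to them, and where a whole thing is asked for, a point or a joint stands for the part that bears it (a point fixed in the world has none). Each returns a list of dicts, best first, with "score" (0 to 1); they miss things now and then, are a little off and sometimes report something else, mostly with a low value. They report only what shows in the picture. A call takes as long as a camera call. They do not tell look-alikes from the thing itself.
- r.trace(label, camera): "pixels" (400x640 bool, what is visible of it) and "extent" ([left, top, right, bottom] in pixels, round what is visible of it).
The state is a dict: "time_s": time; "joints": joint angles; "qd": joint speeds; "joint_torque": joint torques, N m; "tcp_pos": TCP position; "eef_rot": TCP orientation; "contact_force": force on the tool from outside, world axes, zero at the start; "moment": the same for the moment, N m; "gripper_width": finger opening in m; "gripper_force": force on a finger pad.
Only numpy, scipy, OpenCV 4.12 (cv2) and the standard library are available. Lean on these libraries where they do the work, as an engineer would, in place of code of your own. Each camera call takes 0.05 s, during which the arm holds its last target. There are 200 camera calls.

## Working session

There is one attempt and no reset: what is moved stays moved. The work goes in short steps, Python scripts to look and compute and a tool call to move; the robot and the scene stay as the last step left them, time stands still between calls to the robot, and variables do not carry over. Pictures are saved under pics/ and viewed, at most 10 in all, crops included, and the job is handed in when it is done.

Besides the shell and the picture viewer there is one more tool, called after "Call:" by a JSON object that holds its "op" and its "data". drive_tool: Moves the arm, as the interface text tells. Its arguments: {"type":"object","properties":{"commands":{"type":"array"},"grip_force":{"type":"number"}},"required":["commands"]}

```bash
mkdir -p pics; ls
cat > h.py <<'E'
import numpy as np, cv2
from plant import r
def cap(n,save=None):
    c=r.capture(n)
    if save: cv2.imwrite('pics/'+save,c['frame'][:,:,::-1])
    return c
def onplane(c,uv,z):
    T=np.array(c['world_from_camera']);d=T[:3,:3]@np.array([(uv[0]-c['cx'])/c['fx'],(uv[1]-c['cy'])/c['fy'],1])
    o=T[:3,3];return o+d*(z-o[2])/d[2]
def proj(c,p):
    T=np.linalg.inv(np.array(c['world_from_camera']));q=T[:3,:3]@p+T[:3,3]
    return c['fx']*q[0]/q[2]+c['cx'],c['fy']*q[1]/q[2]+c['cy']
E
python3 - <<'E'
from h import *
print(r.get_state())
for n in('scene','top'):
    c=cap(n,n+'0.png');print(n,np.round(c['world_from_camera'],3).tolist(),c['fx'])
    for l in('label_yellow','label_pink','label_green','stop_index','stop_push','rack','volume_b_mid','filmbox_mid','stamp_mid'):
        for d in r.trace(l,n)[:2]:
            v,u=np.nonzero(d['pixels']);m=(u.mean(),v.mean())
            print(l,round(d['score'],2),d['extent'],np.round(m,1),np.round(onplane(c,m,.03),3))
E
```

```text
pics
{'time_s': 0.0, 'joints': array([-5.68895009e+01,  2.05911866e+01,  6.32678208e-01, -2.03557620e-02,
       -7.01342036e+01, -1.65035013e+01]), 'qd': array([ 0.1548826 ,  0.01575207, -0.00040933,  0.02755507,  0.10606949,
        0.01577776]), 'joint_torque': array([ 3.62684923e-04, -5.82724857e+01,  2.93056870e+01,  6.99741483e+00,
        6.79255289e-03, -1.20662326e-04]), 'tcp_pos': array([ 0.19271536, -0.64639289,  0.22561642]), 'eef_rot': array([ 1.79905671e+02, -7.99241796e-03, -1.63399928e+02]), 'contact_force': array([-0.86182967, -0.16390599, -0.42957819]), 'moment': array([ 0.0073921 , -0.02838853, -0.02998496]), 'gripper_force': 0.0, 'gripper_width': 0.08776122500222748}
scene [[0.022, 0.729, -0.684, 1.291], [1.0, -0.021, 0.01, 0.045], [-0.007, -0.684, -0.729, 0.863], [0.0, 0.0, 0.0, 1.0]] 397.3352522583108
label_yellow 0.66 [319.5, 171.0, 336.0, 180.1] [328.3 175.1] [0.424 0.08  0.03 ]
label_yellow 0.59 [260.1, 240.4, 279.1, 267.5] [268.5 252.5] [ 0.703 -0.081  0.03 ]
label_pink 0.58 [317.2, 255.4, 367.6, 303.7] [343.  280.2] [0.788 0.103 0.03 ]
stop_index 0.76 [206.
[... 1169 characters left out ...]
0.75 [403.4, 210.1, 444.6, 301.7] [428.7 262.4] [ 0.478 -0.216  0.03 ]
stop_push 0.72 [404.9, 210.2, 446.2, 302.3] [429.1 262.1] [ 0.478 -0.218  0.03 ]
rack 0.65 [302.2, 278.5, 319.9, 294.8] [309.4 285.4] [0.424 0.079 0.03 ]
rack 0.55 [184.7, 145.7, 457.6, 318.6] [326.7 237.1] [0.543 0.036 0.03 ]
volume_b_mid 0.77 [254.2, 165.0, 291.5, 246.2] [273.3 205.3] [0.624 0.169 0.03 ]
filmbox_mid 0.93 [127.7, 227.7, 180.7, 277.8] [154.5 254. ] [0.504 0.462 0.03 ]
filmbox_mid 0.92 [274.5, 122.6, 321.7, 169.8] [300.2 145.7] [0.78  0.101 0.03 ]
stamp_mid 0.58 [363.9, 167.3, 383.6, 185.3] [371.6 176.1] [ 0.698 -0.081  0.03 ]
stamp_mid 0.49 [460.5, 177.4, 476.5, 190.4] [468.1 182.2] [ 0.68  -0.327  0.03 ]
```

View pics/top0.png

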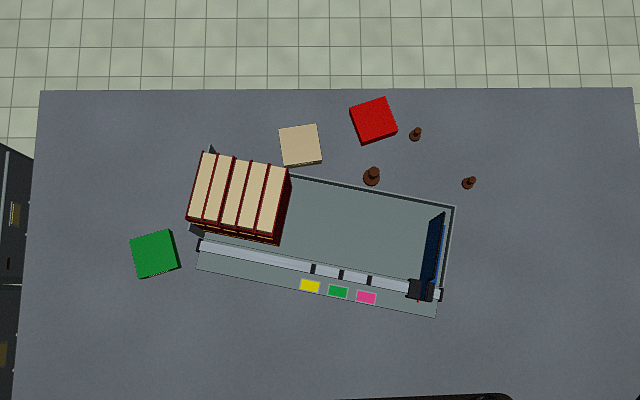

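View pics/scene0.png

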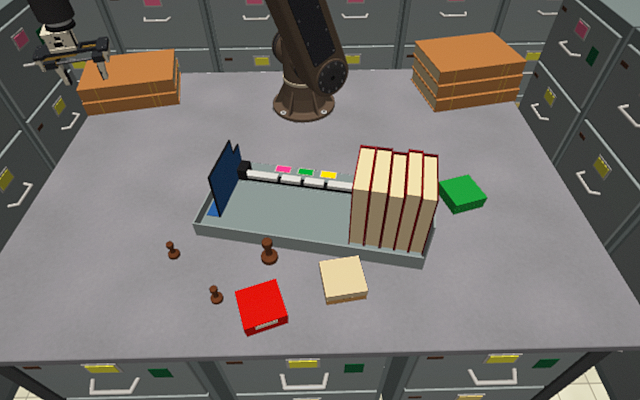

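The top view shows the yellow label at (309,286), green at (337,291) and pink at (365,297). The support is at the far right with its red index at (417,300), so yellow is the slot nearest the volumes.

```bash
cat > geo.py <<'E'
from h import *
def index(c):
    f=c['frame'].astype(int); m=(f[...,0]>110)&(f[...,1]<70)&(f[...,2]<70)
    m[:270]=0; m[:,:290]=0; m[:,460:]=0
    v,u=np.nonzero(m); return (u.mean(),v.mean(),len(u)) if len(u) else None
E
python3 - <<'E'
from geo import *
c=cap('top')
L={}
hsv=cv2.cvtColor(c['frame'],cv2.COLOR_RGB2HSV)
for n,(a,b) in dict(yellow=((295,325),(274,298)),green=((324,350),(280,304)),pink=((352,380),(284,308))).items():
    s=hsv[b[0]:b[1],a[0]:a[1],1]>130; v,u=np.nonzero(s); L[n]=onplane(c,(u.mean()+a[0],v.mean()+b[0]),.03); print(n,L[n].round(4),s.sum())
e=L['yellow']-L['pink']; print(np.linalg.norm(e)); ey=e/np.linalg.norm(e); ex=np.array([ey[1],-ey[0],0])
print('yaw',np.degrees(np.arctan2(-ey[0],ey[1])),'ex',ex,'ey',ey)
i=index(c); P=onplane(c,i,.04); print('index',i,P.round(4)); 
print('to go',(L['yellow']-P)@ey,'label x rel idx',(L['yellow']-P)@ex)
# plate top edge: blue pixels
T=np.argwhere(cv2.inRange(hsv,(100,80,20),(130,255,255))[200:310,390:460])+[200,390]
print(T.min(0),T.max(0))
g=cv2.resize(c['frame'][190:320,380:470],None,fx=6,fy=4.5,interpolation=cv2.INTER_CUBIC)
for z,x in((.178,.023),(.178,.173)):
    for dy in(-.002,.002):print(proj(c,P+ex*(x+.023)+ey*dy+[0,0,z-.04]))
cv2.imwrite('pics/crop.png',g[:,:,::-1])
E
```

```text
yellow [0.4244 0.0798 0.03  ] 179
green [0.4096 0.0109 0.03  ] 176
pink [ 0.3949 -0.0576  0.03  ] 176
0.14049274208929596
yaw -12.11947744647082 ex [ 0.97771192 -0.20995094  0.        ] ey [0.20995094 0.97771192 0.        ]
index (np.float64(418.0), np.float64(300.5), 2) [ 0.385  -0.1839  0.04  ]
to go 0.2660938614532061 label x rel idx -0.016815316713476622
[214 416] [299 445]
(np.float64(434.78262749504046), np.float64(279.8455141675546))
(np.float64(432.9713194257647), np.float64(279.4731489017686))
(np.float64(445.6298726442269), np.float64(213.24858256608763))
(np.float64(443.8596787717091), np.float64(212.89113236631863))
```

View pics/crop.png

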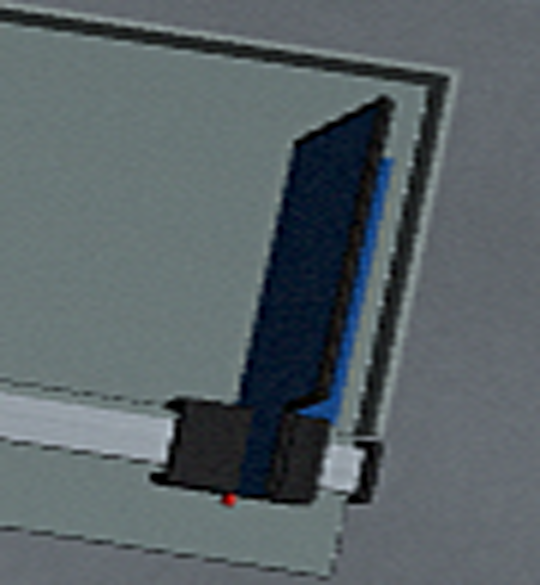

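The crop agrees with the predicted plate edge, so about 266 mm is left to travel. I'll approach behind the plate with the fingers shut and the tool turned so that its y axis lies along the rack's x.

Call:
{"op": "drive_tool", "data": {"commands": [{"hand": 1, "tx": 0.048, "ty": 0.065, "tz": 0, "turn": 0.085}, {"hand": 1, "tx": 0.096, "ty": 0.13, "tz": 0, "turn": 0.17}, {"hand": 1, "tx": 0.144, "ty": 0.195, "tz": 0, "turn": 0.255}, {"hand": 1, "tx": 0.192, "ty": 0.26, "tz": 0, "turn": 0.34}, {"hand": 1, "tx": 0.24, "ty": 0.325, "tz": 0, "turn": 0.425}, {"hand": 1, "tx": 0.288, "ty": 0.39, "tz": 0, "turn": 0.51}, {"hand": 1, "tx": 0.336, "ty": 0.455, "tz": 0, "turn": 0.595}, {"hand": 1, "tx": 0.384, "ty": 0.52, "tz": 0, "turn": 0.681}, {"hand": 1, "tx": 0.433, "ty": 0.584, "tz": 0, "turn": 0.681}, {"hand": 1, "tx": 0.482, "ty": 0.648, "tz": 0, "turn": 0.681}]}}

```text
time_s: 2.05
tcp_pos: [0.483, -0.2562, 0.227]
eef_rot: [-179.9, -0.0, -102.1]
contact_force: [0.5, -0.4, 0.8]
gripper_width: 0.0132
gripper_force: 0.0
```

Call:
{"op": "drive_tool", "data": {"commands": [{"hand": 1, "tx": 0, "ty": 0, "tz": 0, "turn": 0}, {"hand": 1, "tx": 0, "ty": 0, "tz": -0.06, "turn": 0}, {"hand": 1, "tx": 0, "ty": 0, "tz": -0.11, "turn": 0}, {"hand": 1, "tx": 0, "ty": 0, "tz": -0.159, "turn": 0}, {"hand": 1, "tx": 0, "ty": 0, "tz": -0.159, "turn": 0}, {"hand": 1, "tx": 0, "ty": 0, "tz": -0.159, "turn": 0}]}}

```text
time_s: 2.65
tcp_pos: [0.4821, -0.2585, 0.1317]
eef_rot: [180.0, -0.0, -102.1]
contact_force: [1.0, -1.0, 1.3]
gripper_width: 0.0001
gripper_force: 0.0
```

```bash
cat > st.py <<'E'
from geo import *
import sys
P=np.array([.385,-.1839,.04]);Y=np.array([.4244,.0798,.03]);ey=np.array([.20995,.97771,0]);ex=np.array([.97771,-.20995,0])
s=r.get_state();t=s['tcp_pos']
print('t',s['time_s'],'tcp',t.round(4),s['eef_rot'].round(1),'F',s['contact_force'].round(2),'w',round(s['gripper_width'],4),'Fy',round(s['contact_force']@ey,2))
print('tcp rel start index: y',round((t-P)@ey,4),'x',round((t-P)@ex,4),' tcp to label y',round((Y-t)@ey,4))
c=cap('top',sys.argv[1] if len(sys.argv)>1 else None); i=index(c)
if i: p=onplane(c,i[:2],.04); print('index',np.round(i,1),p.round(4),'to go',round((Y-p)@ey,4))
E
python3 st.py
```

```text
t 2.65 tcp [ 0.4821 -0.2585  0.1317] [ 180.    -0.  -102.1] F [ 0.99 -1.05  1.29] w 0.0001 Fy -0.82
tcp rel start index: y -0.0525 x 0.1106  tcp to label y 0.3186
```

Call:
{"op": "drive_tool", "data": {"commands": [{"hand": 1, "tx": 0.0053, "ty": 0.0244, "tz": 0, "turn": 0}, {"hand": 1, "tx": 0.0105, "ty": 0.0489, "tz": 0, "turn": 0}, {"hand": 1, "tx": 0.0119, "ty": 0.0554, "tz": 0, "turn": 0}, {"hand": 1, "tx": 0.0126, "ty": 0.0587, "tz": 0, "turn": 0}, {"hand": 1, "tx": 0.0126, "ty": 0.0587, "tz": 0, "turn": 0}, {"hand": 1, "tx": 0.0126, "ty": 0.0587, "tz": 0, "turn": 0}]}}

```text
time_s: 3.3
tcp_pos: [0.4897, -0.2228, 0.1313]
eef_rot: [-180.0, -0.0, -102.1]
contact_force: [0.4, -1.1, -0.6]
gripper_width: 0.0005
gripper_force: 0.0
```

Call:
{"op": "drive_tool", "data": {"commands": [{"hand": 1, "tx": 0.0007, "ty": 0.0033, "tz": 0, "turn": 0}, {"hand": 1, "tx": 0.0014, "ty": 0.0065, "tz": 0, "turn": 0}, {"hand": 1, "tx": 0.0021, "ty": 0.0098, "tz": 0, "turn": 0}, {"hand": 1, "tx": 0.0028, "ty": 0.013, "tz": 0, "turn": 0}, {"hand": 1, "tx": 0.0035, "ty": 0.0163, "tz": 0, "turn": 0}]}}

```text
time_s: 3.8
tcp_pos: [0.4916, -0.213, 0.1311]
eef_rot: [180.0, -0.0, -102.1]
contact_force: [0.2, -2.2, -0.8]
gripper_width: 0.0005
gripper_force: 0.9
```

```bash
python3 - <<'E'
from h import *
print(r.get_state()['contact_force'])
cap('wrist','w1.png');cap('scene','s1.png')
E
python3 st.py
python3 -c "
import cv2,numpy as np
a=cv2.imread('pics/w1.png');b=cv2.imread('pics/s1.png')[100:280,150:450];b=cv2.resize(b,(640,384))
cv2.imwrite('pics/ws1.png',cv2.resize(np.vstack([a,b]),(480,588)))"
```

```text
[ 0.17897666 -2.18734681 -0.84915816]
t 3.9 tcp [ 0.4918 -0.2128  0.1311] [ 180.     0.  -102.1] F [ 0.35 -0.51  0.06] w 0.0003 Fy -0.42
tcp rel start index: y -0.0058 x 0.1104  tcp to label y 0.2719
```

View pics/ws1.png

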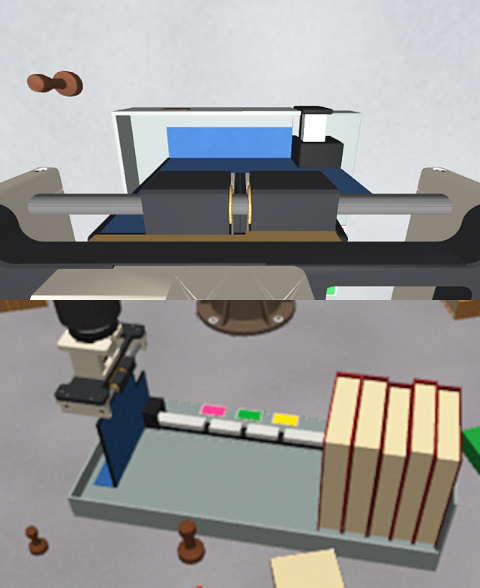

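The lower half of the picture shows the fingers behind the plate, and the force reading suggests contact. I'll keep pushing along the rail.

Call:
{"op": "drive_tool", "data": {"commands": [{"hand": 1, "tx": 0.0021, "ty": 0.0098, "tz": 0, "turn": 0}, {"hand": 1, "tx": 0.0042, "ty": 0.0196, "tz": 0, "turn": 0}, {"hand": 1, "tx": 0.0063, "ty": 0.0293, "tz": 0, "turn": 0}, {"hand": 1, "tx": 0.0084, "ty": 0.0391, "tz": 0, "turn": 0}, {"hand": 1, "tx": 0.0105, "ty": 0.0489, "tz": 0, "turn": 0}, {"hand": 1, "tx": 0.0126, "ty": 0.0587, "tz": 0, "turn": 0}, {"hand": 1, "tx": 0.0147, "ty": 0.0684, "tz": 0, "turn": 0}, {"hand": 1, "tx": 0.0168, "ty": 0.0782, "tz": 0, "turn": 0}, {"hand": 1, "tx": 0.0189, "ty": 0.088, "tz": 0, "turn": 0}, {"hand": 1, "tx": 0.021, "ty": 0.0978, "tz": 0, "turn": 0}]}}

```text
time_s: 4.95
tcp_pos: [0.5044, -0.1539, 0.1312]
eef_rot: [180.0, -0.0, -102.1]
contact_force: [-0.1, -2.6, -1.6]
gripper_width: 0.0008
gripper_force: 1.2
```

```bash
python3 st.py t2.png
python3 - <<'E'
import cv2,numpy as np
from h import *
cap('scene','s2.png')
a=cv2.imread('pics/t2.png')[180:320,200:460];b=cv2.imread('pics/s2.png')[120:260,190:450]
cv2.imwrite('pics/ts2.png',cv2.resize(np.vstack([a,b]),None,fx=2.1,fy=2.1,interpolation=cv2.INTER_CUBIC))
E
```

```text
t 4.95 tcp [ 0.5044 -0.1539  0.1312] [ 180.    -0.  -102.1] F [-0.11 -2.55 -1.59] w 0.0008 Fy -2.52
tcp rel start index: y 0.0544 x 0.1104  tcp to label y 0.2117
index [391. 295.   3.] [ 0.3987 -0.1188  0.04  ] to go 0.1996
```

View pics/ts2.png

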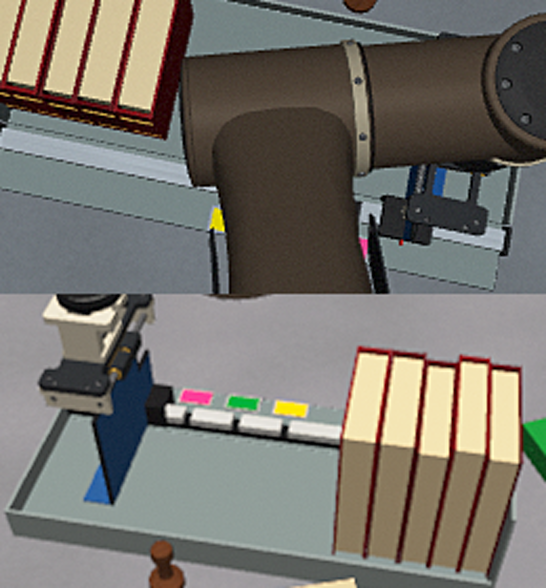

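The index is at 199.6 mm to go, with the TCP 12 mm behind it, and the support sits straight on the rail. I'll continue through the pink and green slots.

Call:
{"op": "drive_tool", "data": {"commands": [{"hand": 1, "tx": 0.0021, "ty": 0.0098, "tz": 0, "turn": 0}, {"hand": 1, "tx": 0.0042, "ty": 0.0196, "tz": 0, "turn": 0}, {"hand": 1, "tx": 0.0063, "ty": 0.0293, "tz": 0, "turn": 0}, {"hand": 1, "tx": 0.0084, "ty": 0.0391, "tz": 0, "turn": 0}, {"hand": 1, "tx": 0.0105, "ty": 0.0489, "tz": 0, "turn": 0}, {"hand": 1, "tx": 0.0126, "ty": 0.0587, "tz": 0, "turn": 0}, {"hand": 1, "tx": 0.0147, "ty": 0.0684, "tz": 0, "turn": 0}, {"hand": 1, "tx": 0.0168, "ty": 0.0782, "tz": 0, "turn": 0}, {"hand": 1, "tx": 0.0189, "ty": 0.088, "tz": 0, "turn": 0}, {"hand": 1, "tx": 0.021, "ty": 0.0978, "tz": 0, "turn": 0}]}}

```text
time_s: 6.05
tcp_pos: [0.517, -0.0954, 0.1311]
eef_rot: [180.0, -0.0, -102.1]
contact_force: [0.1, -7.7, -0.7]
gripper_width: 0.0005
gripper_force: 3.3
```

Call:
{"op": "drive_tool", "data": {"commands": [{"hand": 1, "tx": 0.0021, "ty": 0.0098, "tz": 0, "turn": 0}, {"hand": 1, "tx": 0.0042, "ty": 0.0196, "tz": 0, "turn": 0}, {"hand": 1, "tx": 0.0063, "ty": 0.0293, "tz": 0, "turn": 0}, {"hand": 1, "tx": 0.0084, "ty": 0.0391, "tz": 0, "turn": 0}, {"hand": 1, "tx": 0.0105, "ty": 0.0489, "tz": 0, "turn": 0}, {"hand": 1, "tx": 0.0126, "ty": 0.0587, "tz": 0, "turn": 0}, {"hand": 1, "tx": 0.0147, "ty": 0.0684, "tz": 0, "turn": 0}, {"hand": 1, "tx": 0.0168, "ty": 0.0782, "tz": 0, "turn": 0}, {"hand": 1, "tx": 0.0189, "ty": 0.088, "tz": 0, "turn": 0}, {"hand": 1, "tx": 0.021, "ty": 0.0978, "tz": 0, "turn": 0}]}}

```text
time_s: 7.05
tcp_pos: [0.5295, -0.0365, 0.1311]
eef_rot: [180.0, -0.0, -102.1]
contact_force: [1.7, -2.3, -0.3]
gripper_width: 0.0004
gripper_force: 1.2
```

```bash
python3 st.py t3.png
python3 - <<'E'
import cv2,numpy as np
from h import *
cap('scene','s3.png')
a=cv2.imread('pics/t3.png')[180:320,200:460];b=cv2.imread('pics/s3.png')[60:260,190:450]
cv2.imwrite('pics/ts3.png',cv2.resize(np.vstack([a,b]),None,fx=1.7,fy=1.7,interpolation=cv2.INTER_CUBIC))
E
```

```text
t 7.05 tcp [ 0.5295 -0.0365  0.1311] [ 180.    -0.  -102.1] F [ 1.72 -2.32 -0.33] w 0.0004 Fy -1.91
tcp rel start index: y 0.1745 x 0.1104  tcp to label y 0.0916
index [341.7 285.    3. ] [0.4239 0.0007 0.04  ] to go 0.0775
```

View pics/ts3.png

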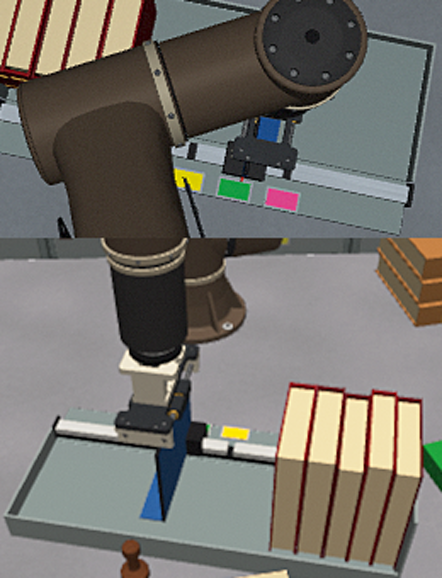

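The support is straight and just before the green slot, with about 79 mm to go. The hand and arm are clear of the volumes. I'll move 60 mm past green and then creep.

Call:
{"op": "drive_tool", "data": {"commands": [{"hand": 1, "tx": 0.0021, "ty": 0.0098, "tz": 0, "turn": 0}, {"hand": 1, "tx": 0.0042, "ty": 0.0196, "tz": 0, "turn": 0}, {"hand": 1, "tx": 0.0063, "ty": 0.0293, "tz": 0, "turn": 0}, {"hand": 1, "tx": 0.0084, "ty": 0.0391, "tz": 0, "turn": 0}, {"hand": 1, "tx": 0.0105, "ty": 0.0489, "tz": 0, "turn": 0}, {"hand": 1, "tx": 0.0126, "ty": 0.0587, "tz": 0, "turn": 0}, {"hand": 1, "tx": 0.0147, "ty": 0.0684, "tz": 0, "turn": 0}, {"hand": 1, "tx": 0.0168, "ty": 0.0782, "tz": 0, "turn": 0}, {"hand": 1, "tx": 0.0189, "ty": 0.088, "tz": 0, "turn": 0}, {"hand": 1, "tx": 0.021, "ty": 0.0978, "tz": 0, "turn": 0}]}}

```text
time_s: 8.15
tcp_pos: [0.5421, 0.0222, 0.1312]
eef_rot: [180.0, -0.0, -102.1]
contact_force: [-1.6, -1.9, 2.0]
gripper_width: 0.0005
gripper_force: 1.2
```

Call:
{"op": "drive_tool", "data": {"commands": [{"hand": 1, "tx": 0.0011, "ty": 0.0049, "tz": 0, "turn": 0}, {"hand": 1, "tx": 0.0021, "ty": 0.0098, "tz": 0, "turn": 0}, {"hand": 1, "tx": 0.0032, "ty": 0.0147, "tz": 0, "turn": 0}, {"hand": 1, "tx": 0.0035, "ty": 0.0163, "tz": 0, "turn": 0}]}}

```text
time_s: 8.55
tcp_pos: [0.5443, 0.0317, 0.1311]
eef_rot: [-180.0, 0.0, -102.1]
contact_force: [-0.5, -2.0, 1.1]
gripper_width: 0.0004
gripper_force: 0.8
```

```bash
python3 st.py t4.png
```

```text
t 8.55 tcp [0.5443 0.0317 0.1311] [-180.     0.  -102.1] F [-0.47 -2.05  1.06] w 0.0004 Fy -2.1
tcp rel start index: y 0.2443 x 0.1105  tcp to label y 0.0218
index [313.7 279.    3. ] [0.439  0.0687 0.04  ] to go 0.0078
```

Call:
{"op": "drive_tool", "data": {"commands": [{"hand": 1, "tx": 0.0004, "ty": 0.0016, "tz": 0, "turn": 0}, {"hand": 1, "tx": 0.0007, "ty": 0.0033, "tz": 0, "turn": 0}, {"hand": 1, "tx": 0.0007, "ty": 0.0033, "tz": 0, "turn": 0}]}}

```text
time_s: 8.9
tcp_pos: [0.5448, 0.0336, 0.1311]
eef_rot: [-180.0, 0.0, -102.1]
contact_force: [-0.9, -0.4, -0.0]
gripper_width: 0.0008
gripper_force: 0.0
```

Call:
{"op": "drive_tool", "data": {"commands": [{"hand": 1, "tx": 0.0004, "ty": 0.0016, "tz": 0, "turn": 0}, {"hand": 1, "tx": 0.0004, "ty": 0.0016, "tz": 0, "turn": 0}]}}

```text
time_s: 9.1
tcp_pos: [0.545, 0.0346, 0.1312]
eef_rot: [-180.0, 0.0, -102.1]
contact_force: [0.6, 0.0, -0.1]
gripper_width: 0.0004
gripper_force: 0.0
```

Call:
{"op": "drive_tool", "data": {"commands": [{"hand": 1, "tx": 0.0004, "ty": 0.0016, "tz": 0, "turn": 0}, {"hand": 1, "tx": 0.0004, "ty": 0.0016, "tz": 0, "turn": 0}]}}

```text
time_s: 9.3
tcp_pos: [0.5452, 0.0355, 0.1312]
eef_rot: [-180.0, 0.0, -102.1]
contact_force: [0.7, 0.3, -0.3]
gripper_width: 0.001
gripper_force: 0.0
```

Call:
{"op": "drive_tool", "data": {"commands": [{"hand": 1, "tx": 0.0004, "ty": 0.0016, "tz": 0, "turn": 0}, {"hand": 1, "tx": 0.0004, "ty": 0.0016, "tz": 0, "turn": 0}]}}

```text
time_s: 9.5
tcp_pos: [0.5454, 0.0364, 0.1312]
eef_rot: [-180.0, 0.0, -102.1]
contact_force: [0.6, -0.9, 0.8]
gripper_width: 0.0008
gripper_force: 0.0
```

```bash
python3 st.py t5.png
```

```text
t 9.5 tcp [0.5454 0.0364 0.1312] [-180.     0.  -102.1] F [ 0.58 -0.93  0.75] w 0.0008 Fy -0.79
tcp rel start index: y 0.2491 x 0.1106  tcp to label y 0.017
index [310.7 278.7   3. ] [0.4399 0.076  0.04  ] to go 0.0004
```

The force fell to zero and the index jumped to 0.4 mm from the label, so it has clicked in. Now I back off and rise clear.

Call:
{"op": "drive_tool", "data": {"commands": [{"hand": 1, "tx": -0.007, "ty": -0.0326, "tz": 0, "turn": 0}, {"hand": 1, "tx": -0.021, "ty": -0.0978, "tz": 0, "turn": 0}, {"hand": 1, "tx": -0.021, "ty": -0.0978, "tz": 0.06, "turn": 0}, {"hand": 1, "tx": -0.021, "ty": -0.0978, "tz": 0.14, "turn": 0}, {"hand": 1, "tx": -0.05, "ty": -0.16, "tz": 0.2, "turn": 0}, {"hand": 1, "tx": -0.07, "ty": -0.23, "tz": 0.2, "turn": 0}, {"hand": 1, "tx": -0.085, "ty": -0.3, "tz": 0.2, "turn": 0}, {"hand": 1, "tx": -0.1, "ty": -0.37, "tz": 0.2, "turn": 0}, {"hand": 1, "tx": -0.115, "ty": -0.44, "tz": 0.2, "turn": 0}, {"hand": 1, "tx": -0.115, "ty": -0.44, "tz": 0.2, "turn": 0}]}}

```text
time_s: 10.55
tcp_pos: [0.4749, -0.2313, 0.2511]
eef_rot: [180.0, -0.0, -102.3]
contact_force: [-0.0, 0.1, -0.0]
gripper_width: 0.0001
gripper_force: 0.0
```

```bash
python3 st.py t6.png
python3 - <<'E'
import cv2,numpy as np
from h import *
cap('scene','s6.png')
a=cv2.imread('pics/t6.png')[110:320,180:460];b=cv2.imread('pics/s6.png')[130:340,180:460]
cv2.imwrite('pics/ts6.png',cv2.resize(np.vstack([a,b]),None,fx=1.42,fy=1.42,interpolation=cv2.INTER_CUBIC))
E
```

```text
t 10.55 tcp [ 0.4749 -0.2313  0.2511] [ 180.    -0.  -102.3] F [-0.02  0.14 -0.03] w 0.0001 Fy 0.13
tcp rel start index: y -0.0275 x 0.0979  tcp to label y 0.2936
index [310.7 278.7   3. ] [0.4399 0.076  0.04  ] to go 0.0004
```

View pics/ts6.png

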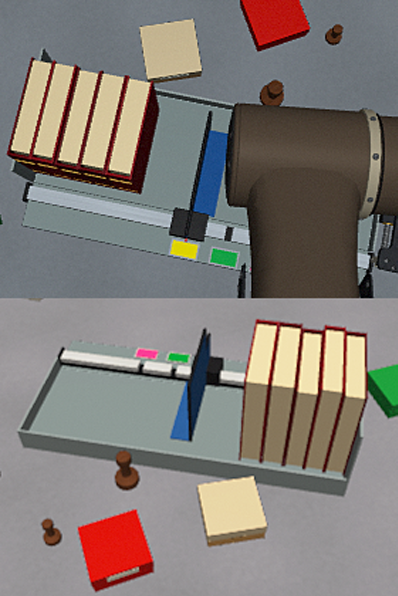

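The support stands on the rail with its red index opposite the yellow label at full-frame pixel (311,279). The volumes, film box and stamp look unmoved, and the arm is clear of everything.

```bash
python3 -c "
from plant import r
print(r.close_job())"
```

```text
the job is handed in; nothing more can be done
None
```

The blue book support is seated in the slot at the yellow label (index within about 0.4 mm of it), nothing else looks moved, the arm is clear, and the job was handed in at about 10.6 s.

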